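# Check the hinges of two tea chests

### The job

Check the lid hinges of the two wooden tea chests. One chest's lid stands half open by itself, so its hinge is stiff: reject that chest by pressing its lid fully shut. The other chest is closed: swing its lid all the way back to its stop to see that it moves freely, and leave it standing open.

Things in the scene. Friction and masses are not known exactly. Their poses are not given: they have to be found in the camera images.
- chest_a: The tea chest that is shut at the start; 137 (x) x 176 (y) x 58 mm, fixed, front roughly to the robot. Origin: centre of the underside; x to the hinged back, y left, z up. Lid 12 mm thick, top 58 mm up, hinged about the line x +64, z +46 mm. On it a brass T-pull: barrel along y, 30 mm long, 16 mm thick, on a 9 mm stem; lid shut, its centre is at x -50, y 0, z +86 mm (28 mm over the lid).
- chest_a_lid (a joint): Angle of chest_a's lid, rad: 0 shut, growing as the front edge swings up and back, 1.75 at the stop (10 degrees past upright). Free hinge: it falls shut if let go below about 1.4, above about 1.5 it falls back to the stop. Pinched by the two end faces of its barrel, the pull pivots between the fingers as the lid swings.
- chest_b: The second tea chest, the one whose lid stands half open at the start; same make, size, lid, hinge line, pull and frame as chest_a, fixed too. The two stand side by side, either one on the left. The lid reaches 66 mm to the front of the origin and 88 mm to either side.
- chest_b_lid (a joint): Angle of chest_b's lid, rad: 0 shut, 1.75 fully open; 0.5 to 0.8 at the start. The hinge is stiff: the lid stays where it is left and takes about 0.25 N m to turn (some 3 N, pressed down 75 mm in front of the hinge line).
Not all that is in view belongs to the job. What is shaped like the chest_b but green or turquoise is not meant.

How it is judged:
By the outcome, as a careful person would: the job done as asked, in the order asked, and still so for the second after the job is handed in, with the robot touching nothing.
It also fails if it takes over 51 s, if anything falls off the work surface, if the arm or the gripper's body presses on something with over 40 N, if the wrist force passes 120 N, or if a joint passes its speed limit or range.

### The arm

A 6-joint arm with a two-finger parallel gripper is mounted at the origin on the work surface; the furniture and walls round the work are solid. World frame = base frame: x ahead of the robot, y to its left, z up, the work surface at z = 0. Lengths are in m, angles in rad, forces in N, time in s.
With the tool pointing down it reaches from about 0.375 to 0.925 m from the base axis. Payload 5.7 kg.
Tool frame: the origin (TCP) lies at the centre of the arm's flange, where the gripper is bolted on; the fingertips stand 182 mm ahead of it and the grasp point (between the pads) lies 163 mm ahead of it; z points along the fingers, y is the line along which they close (so a half turn about z gives the same grasp; the last joint's range is limited). The gripper opens to 88 mm and grips with 3 to 60 N. Pads are 20 mm wide; open, the fingers measure 115 mm over their backs; the gripper's body (75 mm by 178 mm) begins 61 mm behind the grasp point.
Start: joints at [-1.458, 0.359, 1.51, -0, 1.272, -0.115], TCP at [0.135, -0.584, 0.405] pointing down, gripper open.
Joint ranges: [-2.97, 2.97], [-1.01, 2.36], [0.21, 2.38], [-0.96, 4.11], [0.2, 2.71], [-2.98, 2.98]. Speed limits (rad/s): [2.39, 2.39, 3.14, 3.14, 3.14, 3.14].

### API

Orientations are given as a rotation vector (axis times angle).
In Python, from station import ctrl gives the robot as it stands. The module is installed in compiled form; this text tells all that it offers.
- The arm moves only by the tool servo_tool, never from a script. Its argument "rows" is text: rows parted by semicolons, each of 7 numbers parted by spaces: the closure, from 0 (fully open) to 1 (shut), then the shift along the world's x, y, z in units of 0.025 m (1.0 is 0.025 m), then the turn, a rotation vector about the world's x, y, z in units of 0.12 rad (1.0 is 0.12 rad). In form: fingers x y z rx ry rz; .... A call has 1 to 8 rows; each row shifts and turns the commanded pose from where the row before left it; what a row does not reach is not made up. A row lasts 1/8 s, in which the tool goes at most 62.5 mm and 10.7 degrees, less where a joint would pass 70% of its speed; a pose out of reach is approached as far as the arm can. A call with a number of a shift or a turn outside -1 to 1 is refused whole. A call with a gripper value outside its range is refused whole. The fingers move at their own pace and stop on an object; "grip_force" is the grip in N (left out, the last holds). Time passes only in rows, so rows that do not move let the fingers close. It gives the time, the measured TCP pose, the force, the opening and the grip force at its end, in the units of the state.
- ctrl.read_state(): the state, without advancing time (a new reading comes with each control period).
- ctrl.camera(name): name is "scene" or "top" or "wrist"; returns a dict with "frame" (480x640x3 uint8, blue, green, red), "range_z" (480x640 float32, m along the optical axis (not along the pixel's ray), 0 where there is no reading), "fov_y" (degrees; the focal length in pixels is half the picture's height over the tangent of half this angle, whatever the lens; pixels are square), "cx", "cy" (the principal point, pixels), "R" (3x3) and "t" (3): a world point X has camera coordinates R X + t. Camera axes: x right, y down, z forward; pixel columns grow to the right and rows downward; lengths in m; the calibration is good to about 2 mm. A picture is of the moment at which its call begins.
- ctrl.close_job(): hands the job in; it is judged then, once.
Trained networks look in the newest picture that a camera, given by its name, has taken for a name from the list of things; names that differ only in an ending like _2 or _b are one class to them, and where a whole thing is asked for, a point or a joint stands for the part that bears it (a point fixed in the world has none). Each returns a list of dicts, best first, with "confidence" (0 to 1); they miss things now and then, are a little off and sometimes report something else, mostly with a low value. They report only what shows in the picture. A call takes as long as a camera call. They do not tell look-alikes from the thing itself.
- ctrl.outline_of(name, camera): "region" (480x640 bool, what is visible of it) and "extent" ([left, top, right, bottom] as shares, 0 to 1, of the picture: columns of its width, rows of its height, round what is visible of it).
- ctrl.pinpoint(name, camera): "point" ([column, row] as shares, 0 to 1, of the picture: columns of its width, rows of its height: a listed point, or the origin of a listed thing).
The state is a dict: "time_s": time; "joint_pos": joint angles; "dq": joint speeds; "joint_torque": joint torques, N m; "eef_pos": TCP position; "eef_rot": TCP orientation; "wrist_force": force on the tool from outside, world axes, zero at the start; "moment": the same for the moment, N m; "finger_gap": finger opening in m; "grasp_force": force on a finger pad.
Only numpy, scipy, OpenCV 4.12 (cv2) and the standard library are available. Lean on these libraries where they do the work, as an engineer would, in place of code of your own. Each camera call takes 0.05 s, during which the arm holds its last target. There are 200 camera calls.

## Working session

There is one attempt and no reset: what is moved stays moved. The work goes in short steps, Python scripts to look and compute and a tool call to move; the robot and the scene stay as the last step left them, time stands still between calls to the robot, and variables do not carry over. Pictures are saved under pics/ and viewed, at most 10 in all, crops included, and the job is handed in when it is done.

Besides the shell and the picture viewer there is one more tool, called after ">>>" by a JSON object that holds its "api" and its "payload", one argument or row to a line. servo_tool: Moves the arm, as the interface text tells. Shifts and turns lie within -1 to 1; 1 stands for 0.025 m of shift or 0.12 rad of turn. Its arguments: {"type":"object","properties":{"rows":{"type":"string"},"grip_force":{"type":"number"}},"required":["rows"]}

```bash
mkdir -p pics; cat > h.py <<'E'
import numpy as np, cv2
from station import ctrl
def cloud(c):
    f=240/np.tan(np.radians(c["fov_y"])/2); z=c["range_z"]
    v,u=np.mgrid[:480,:640]
    P=np.stack([(u-c["cx"])*z/f,(v-c["cy"])*z/f,z],-1)
    W=(P-np.array(c["t"]))@np.array(c["R"]); W[z<=0]=np.nan
    return W
E
python3 - <<'E'
from h import *
ims=[]
for n in("scene","top"):
    c=ctrl.camera(n); W=cloud(c); np.save(n+".npy",W); cv2.imwrite(n+".png",c["frame"])
    cv2.imwrite(f"pics/{n}0.png",c["frame"])
    for nm in("chest_a","chest_b","chest_a_lid"):
        for d in ctrl.outline_of(nm,n):
            m=d["region"]; print(n,nm,round(d["confidence"],2),(np.array(d["extent"])*[640,480,640,480]).round(),np.nanmin(W[m],0).round(3),np.nanmax(W[m],0).round(3),np.nanmedian(W[m],0).round(3))
s=ctrl.read_state();print(s)
E
```

```text
scene chest_a 0.84 [244. 211. 330. 291.] [ 0.414 -0.026 -0.003] [0.823 0.239 0.162] [0.494 0.144 0.038]
scene chest_a 0.78 [345. 217. 417. 260.] [ 0.179 -0.249 -0.003] [0.687 0.071 0.214] [ 0.468 -0.102  0.04 ]
scene chest_a 0.61 [110. 250. 199. 306.] [ 0.428  0.276 -0.004] [0.836 0.522 0.105] [0.575 0.439 0.056]
scene chest_a 0.6 [432. 248. 458. 276.] [ 0.256 -0.197 -0.001] [ 0.35  -0.181  0.059] [ 0.301 -0.188  0.029]
scene chest_b 0.84 [244. 211. 330. 291.] [ 0.414 -0.026 -0.003] [0.823 0.239 0.162] [0.494 0.144 0.038]
scene chest_b 0.78 [345. 217. 417. 260.] [ 0.179 -0.249 -0.003] [0.687 0.071 0.214] [ 0.468 -0.102  0.04 ]
scene chest_b 0.61 [110. 250. 199. 306.] [ 0.428  0.276 -0.004] [0.836 0.522 0.105] [0.575 0.439 0.056]
scene chest_b 0.6 [432. 248. 458. 276.] [ 0.256 -0.197 -0.001] [ 0.35  -0.181  0.059] [ 0.301 -0.188  0.029]
scene chest_a_lid 0.92 [348. 217. 399. 245.] [ 0.221 -0.198 -0.003] [0.677 0.084 0.226] [ 0.492 -0.109  0.058]
top chest_a 0.79 [368. 176. 442. 237.] [ 0.431 -0.274 -0.009] [ 0.6   -0.078  0.102] [ 0.506 -0.171  0.059]
top chest_a 0.65 [144. 135. 227. 
[... 795 characters left out ...]
-0.17   0.059]
{'time_s': 0.4, 'joint_pos': array([-1.45812306e+00,  3.58912152e-01,  1.51052843e+00,  2.31549239e-06,
        1.27246483e+00, -1.15081697e-01]), 'dq': array([ 0.00091033, -0.00091064, -0.0012966 ,  0.00012671,  0.00055572,
        0.00222033]), 'joint_torque': array([ 4.88680882e-06, -5.14786792e+01, -2.70721543e+01,  6.72615739e-02,
        2.83353031e-02, -6.90057914e-05]), 'eef_pos': array([ 0.13547317, -0.58445945,  0.40450695]), 'eef_rot': array([-3.12093384e+00, -3.56947322e-01, -4.06753628e-06]), 'wrist_force': array([ 0.288129  , -0.56748867,  0.33230369]), 'moment': array([-0.03395556, -0.04204172, -0.01027312]), 'grasp_force': 0.0, 'finger_gap': 0.0876666056583501}
```

```bash
python3 - <<'E'
import cv2
a=cv2.imread("scene.png")[180:340,80:500]; b=cv2.imread("top.png")[110:330,120:500]
cv2.imwrite("pics/s1.png",cv2.resize(a,(788,300))); cv2.imwrite("pics/t1.png",cv2.resize(b,(760,440)))
E
```

```text
(no output)
```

View pics/s1.png

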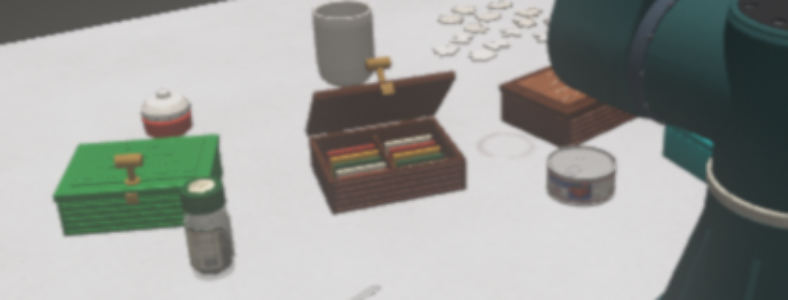

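View pics/t1.png

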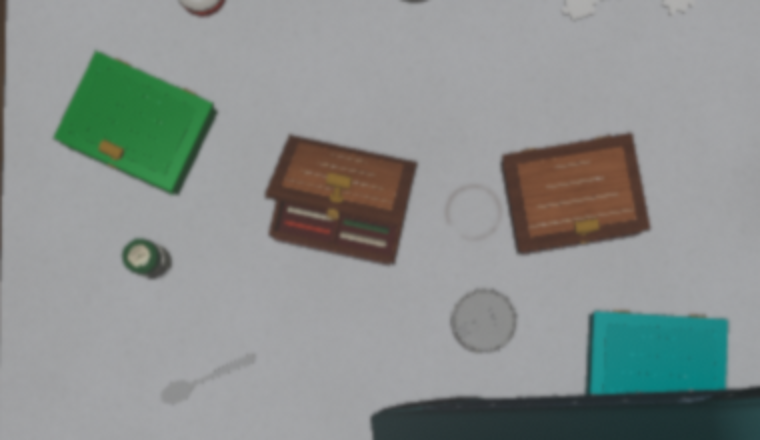

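View pics/scene0.png

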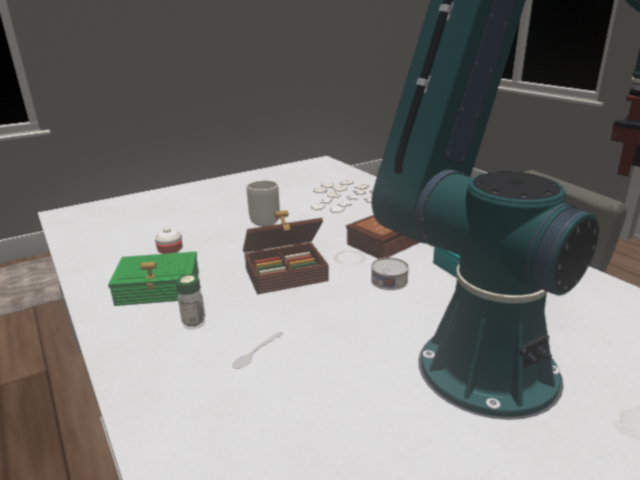

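Candidates in the top view: green (185,173), brown half-open (290,210), brown shut (405,206) and turquoise (450,287). The two brown ones are meant, so chest_b is (290,210) and chest_a is (405,206); both enlarged crops confirm it. Next I measure their poses.

```bash
python3 - <<'E'
from h import *
W=np.load("top.npy")
def box(m): 
    p=W[m][:,:2]; r=cv2.minAreaRect((p*1000).astype(np.float32)); return r
def reg(u0,v0,u1,v1):
    m=np.zeros((480,640),bool); m[v0:v1,u0:u1]=1; return m
A=reg(360,168,452,245); z=W[...,2]
m=A&(z>.045)&(z<.07); print("A lid",box(m),m.sum(),np.median(z[m]),cv2.boxPoints(box(m)).round())
k=A&(z>.08); print("A pull",box(k),k.sum(),W[k].mean(0),np.max(z[k]))
B=reg(245,168,338,250)
m=B&(z>.015)&(z<.30); print("B all",box(m),cv2.boxPoints(box(m)).round())
from scipy.spatial import KDTree
# lid plane by ransac
P=W[B&(z>.06)];rng=np.random.default_rng(0);best=0
for _ in range(500):
    a,b,c=P[rng.choice(len(P),3,False)];n=np.cross(b-a,c-a);n/=np.linalg.norm(n)+1e-12
    i=abs((P-a)@n)<.003
    if i.sum()>best and abs(n[2])>.5:best=i.sum();I=i
Q=P[I];c=Q.mean(0);n=np.linalg.svd(Q-c)[2][2];n*=np.sign(n[2])
print("B lid n",n,"angle",np.arccos(n[2]),"dir",np.arctan2(n[1],n[0]),best,len(P),"c",c,Q.min(0),Q.max(0))
d=(P-c)@n; k=d>.012; print("pull B",P[k].mean(0),P[k].min(0),P[k].max(0),k.sum(),d[k].max())
xd=-n[:2]/np.linalg.norm(n[:2]);print("back dir",xd)
for v in [(361,270)]:print(W[v[1],v[0]])
c=reg(345,250,380,290)&(z>.01);print("can",W[c].min(0),W[c].max(0))
for nm in("chest_a","chest_b"):
    for d in ctrl.pinpoint(nm,"top")[:4]:print(nm,d["confidence"],np.array(d["point"])*[640,480])
E
```

```text
A lid ((508.9363098144531, -172.60263061523438), (136.864990234375, 177.64244079589844), 8.807369232177734) 3261 0.058933834563793266 [[ 428.  -95.]
 [ 455. -271.]
 [ 590. -250.]
 [ 563.  -74.]]
A pull ((459.9938049316406, -180.7526397705078), (15.246955871582031, 30.196922302246094), 9.066762924194336) 75 [ 0.45955333 -0.18008018  0.09112992] 0.10187905356640332
B all ((503.95770263671875, 136.43914794921875), (176.43675231933594, 140.42474365234375), 76.97740173339844) [[416.  66.]
 [552.  35.]
 [592. 207.]
 [455. 238.]]
B lid n [ 0.67802766 -0.15510381  0.71848542] angle 0.7691740150339443 dir -0.22488785447882073 1532 2207 c [0.52226607 0.13093717 0.1061557 ] [0.46046108 0.03890907 0.06004854] [0.58633857 0.22490334 0.15144126]
pull B [0.5103247  0.13434238 0.15931528] [0.50053177 0.11918186 0.1415609 ] [0.52172465 0.14890403 0.16741512] 88 0.0382733130399646
back dir [-0.97481912  0.22299704]
[ 0.34206313 -0.04915192  0.0324793 ]
can [ 0.29213648 -0.0914349   0.01016551] [ 0.38434444 -0.00890498  0.04856282]
chest_a 0.91 [405.824 209.904]
chest_a 0.9 [292.608 212.496]
chest_a 0.74 [445.504 297.504]
chest_a 0.71 [190.4   175.824]
chest_b 0.91 [405.824 209.904]
chest_b 0.9 [292.608 212.496]
chest_b 0.74 [445.504 297.504]
chest_b 0.71 [190.4   175.824]
```

>>> {"api": "servo_tool", "payload": {
  "rows": "1 1 0.6 0 0 0 0;1 1 0.8 0 0 0 0;1 1 1 0 0 0 0;1 1 1 0 0 0 0;1 1 1 0 0 0 0;1 1 1 0 0 0 0;1 1 1 0 0 0 -0.6;1 1 1 0 0 0 0",
  "grip_force": 20
}}

```text
time_s: 1.5
eef_pos: [0.3362, -0.3986, 0.4048]
eef_rot: [3.132, 0.243, 0.0]
wrist_force: [-0.2, -0.8, 0.1]
finger_gap: 0.0114
grasp_force: 0.0
```

>>> {"api": "servo_tool", "payload": {
  "rows": "1 1 1 0 0 0 0;1 1 1 0 0 0 0;1 1 1 0 0 0 0;1 1 1 0 0 0 0;1 1 1 0 0 0 0;1 0.5 1 0 0 0 0;1 0.5 1 0 0 0 0;1 0.4 1 0 0 0 0"
}}

```text
time_s: 2.5
eef_pos: [0.496, -0.1986, 0.4047]
eef_rot: [3.132, 0.245, 0.0]
wrist_force: [0.1, -0.5, 0.1]
finger_gap: 0.0004
grasp_force: 0.0
```

>>> {"api": "servo_tool", "payload": {
  "rows": "1 0 1 0 0 0 0;1 0 1 0 0 0 0;1 0 1 0 0 0 0;1 0 1 0 0 0 0;1 0 1 0 0 0 0;1 0 1 0 0 0 0;1 0 1 0 0 0 0;1 0 1 0 0 0 0"
}}

```text
time_s: 3.5
eef_pos: [0.4954, 0.0013, 0.4048]
eef_rot: [-3.132, -0.244, -0.001]
wrist_force: [-0.2, 0.1, 0.7]
finger_gap: 0.0006
grasp_force: 0.0
```

>>> {"api": "servo_tool", "payload": {
  "rows": "1 0 1 0 0 0 0;1 0 1 0 0 0 0;1 0 1 0 0 0 0;1 0 0.6 -1 0 0 0;1 0 0 -1 0 0 0;1 0 0 -0.8 0 0 0;1 0 0 -0.5 0 0 0;1 0 0 -0.5 0 0 0"
}}

```text
time_s: 4.5
eef_pos: [0.4959, 0.0905, 0.3095]
eef_rot: [-3.132, -0.244, -0.002]
wrist_force: [0.1, 0.5, 2.3]
finger_gap: 0.0005
grasp_force: 1.1
```

>>> {"api": "servo_tool", "payload": {
  "rows": "1 0 0 -0.4 0 0 0;1 0 0 -0.4 0 0 0;1 0 0 -0.4 0 0 0;1 0 0 -0.4 0 0 0;1 0 0 -0.4 0 0 0;1 0 0 -0.4 0 0 0"
}}

```text
time_s: 5.25
eef_pos: [0.495, 0.0905, 0.2488]
eef_rot: [-3.132, -0.245, 0.002]
wrist_force: [-2.4, 0.6, 3.7]
finger_gap: 0.0009
grasp_force: 1.6
```

>>> {"api": "servo_tool", "payload": {
  "rows": "1 0 0 -0.2 0 0 0;1 0 0 -0.15 0 0 0;1 0 0 -0.1 0 0 0;1 0 0 0 0 0 0"
}}

```text
time_s: 5.75
eef_pos: [0.4952, 0.0905, 0.2399]
eef_rot: [-3.132, -0.245, 0.0]
wrist_force: [-6.8, 0.5, 21.7]
finger_gap: 0.0007
grasp_force: 10.9
```

>>> {"api": "servo_tool", "payload": {
  "rows": "1 0 0 0.5 0 0 0;1 0 0 1 0 0 0;1 0 0 1 0 0 0;1 0 0 1 0 0 0;0 0 -1 1 0 0 0;0 0 -1 1 0 0 0;0 -0.2 -1 1 0 0 0;0 -0.2 -1 0 0 0 0"
}}

```text
time_s: 6.75
eef_pos: [0.4866, -0.0105, 0.4034]
eef_rot: [3.131, 0.245, 0.009]
wrist_force: [0.5, 0.2, -1.0]
finger_gap: 0.0371
grasp_force: 0.0
```

>>> {"api": "servo_tool", "payload": {
  "rows": "0 -0.2 -1 0 0 0 0;0 -0.2 -1 0 0 0 0;0 -0.2 -1 0 0 0 0;0 -0.2 -1 0 0 0 0;0 -0.2 -1 0 0 0 0;0 0 -1 0 0 0 0;0 0 -0.8 0 0 0 0;0 0 0 0 0 0 0"
}}

```text
time_s: 7.75
eef_pos: [0.4608, -0.1806, 0.401]
eef_rot: [3.132, 0.242, 0.001]
wrist_force: [0.5, 0.5, 0.2]
finger_gap: 0.0877
grasp_force: 0.0
```

```bash
python3 - <<'E'
from h import *
c=ctrl.camera("top"); W=cloud(c);z=W[...,2]; cv2.imwrite("pics/t2.png",cv2.resize(c["frame"][110:330,120:500],(760,440)))
B=np.zeros_like(z,bool);B[165:252,245:338]=1
p=W[B&(z>.045)&(z<.075)];q=p[:,:2].astype(np.float32)*1000;print("B lid",cv2.minAreaRect(q),np.percentile(p[:,2],[5,50,95]))
k=B&(z>.08);print("B pull",W[k].mean(0),z[k].max() if k.any() else 0)
# B: slope of top along x
A_=np.c_[p[:,:2],np.ones(len(p))];print("slope",np.linalg.lstsq(A_,p[:,2],rcond=None)[0])
c=ctrl.camera("wrist"); W=cloud(c);z=W[...,2]
cv2.imwrite("pics/w2.png",c["frame"])
k=(z>.082)&(z<.11)&(abs(W[...,0]-.46)<.05)&(abs(W[...,1]+.18)<.04)
print(k.sum(),k.any() and (W[k].mean(0),cv2.minAreaRect(W[k][:,:2].astype(np.float32)*1000)))
s=ctrl.read_state();print(s["eef_pos"],s["finger_gap"],s["joint_pos"])
th=np.arange(0,1.76,.125);x=-114*np.cos(th)+40*np.sin(th);y=114*np.sin(th)+40*np.cos(th)
print(np.c_[th[1:],np.diff(x)*.988/25,np.diff(x)*.155/25,np.diff(y)/25].round(2))
E
```

```text
B lid ((501.17486572265625, 136.70498657226562), (176.2950439453125, 137.11309814453125), 77.02521514892578) [0.05248991 0.05887824 0.06504952]
B pull [0.45184787 0.14748325 0.09142032] 0.09863268999619283
slope [2.55801747e-03 5.30245707e-05 5.74956029e-02]
832 (array([ 0.46201812, -0.17944173,  0.09224022]), ((461.1097412109375, -179.53431701660156), (15.220694541931152, 30.02132797241211), 8.79833698272705))
[ 0.46046472 -0.17923397  0.400807  ] 0.08787473643179533 [-5.11294405e-01  2.10257974e-01  1.73767074e+00  5.19636092e-04
  1.19405098e+00  9.03952082e-01]
[[ 0.12  0.23  0.04  0.56]
 [ 0.25  0.3   0.05  0.52]
 [ 0.38  0.36  0.06  0.48]
 [ 0.5   0.42  0.07  0.43]
 [ 0.62  0.47  0.07  0.38]
 [ 0.75  0.51  0.08  0.31]
 [ 0.88  0.54  0.09  0.25]
 [ 1.    0.57  0.09  0.18]
 [ 1.12  0.59  0.09  0.1 ]
 [ 1.25  0.6   0.09  0.03]
 [ 1.38  0.59  0.09 -0.05]
 [ 1.5   0.58  0.09 -0.12]
 [ 1.62  0.56  0.09 -0.2 ]
 [ 1.75  0.54  0.08 -0.26]]
```

View pics/w2.png

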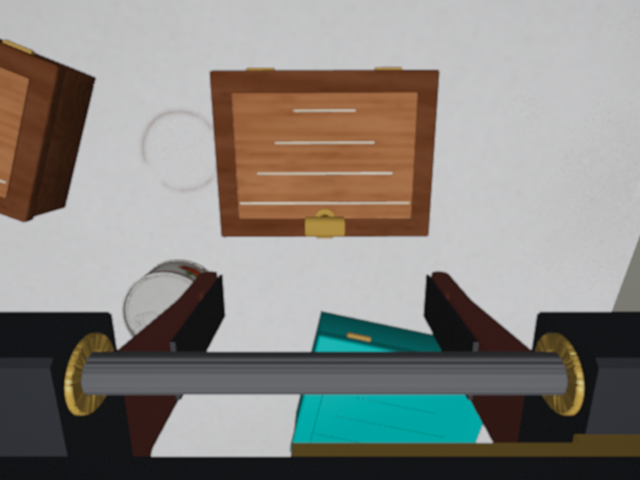

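The wrist view shows chest_a shut, with its pull at (325,226) centred between the fingers. The measurements confirm chest_b is shut: its lid is level at 58 mm. I'm going down to grasp.

>>> {"api": "servo_tool", "payload": {
  "rows": "0 0 0 -1 0 0 0;0 0 0 -1 0 0 0;0 0 0 -1 0 0 0;0 0 0 -1 0 0 0;0 0 0 -0.9 0 0 0;0 0 0 -0.7 0 0 0;0 0 0 -0.4 0 0 0;0 0 0 0 0 0 0"
}}

```text
time_s: 8.85
eef_pos: [0.4604, -0.1789, 0.2505]
eef_rot: [-3.131, -0.245, 0.002]
wrist_force: [0.0, -0.1, 0.1]
finger_gap: 0.088
grasp_force: 0.0
```

>>> {"api": "servo_tool", "payload": {
  "rows": "1 0 0 0 0 0 0;1 0 0 0 0 0 0;1 0 0 0 0 0 0;1 0 0 0 0 0 0;1 0 0 0 0 0 0;1 0 0 0 0 0 0;1 0 0 0 0 0 0",
  "grip_force": 25
}}

```text
time_s: 9.72
eef_pos: [0.4606, -0.1799, 0.2509]
eef_rot: [3.131, 0.245, 0.0]
wrist_force: [-0.4, -3.7, -0.1]
finger_gap: 0.0298
grasp_force: 25.0
```

Gripped at 29.8 mm, which is the barrel's length. Now I swing it along the arc.

>>> {"api": "servo_tool", "payload": {
  "rows": "1 0.23 0.04 0.56 0 0 0;1 0.3 0.05 0.52 0 0 0;1 0.36 0.06 0.48 0 0 0;1 0.42 0.07 0.43 0 0 0;1 0 0 0 0 0 0"
}}

```text
time_s: 10.35
eef_pos: [0.4942, -0.1744, 0.3015]
eef_rot: [3.13, 0.246, 0.003]
wrist_force: [0.9, -5.5, -0.1]
finger_gap: 0.0297
grasp_force: 25.0
```

>>> {"api": "servo_tool", "payload": {
  "rows": "1 0.47 0.07 0.38 0 0 0;1 0.51 0.08 0.31 0 0 0;1 0.54 0.09 0.25 0 0 0;1 0.57 0.09 0.18 0 0 0;1 0.59 0.09 0.1 0 0 0;1 0 0 0 0 0 0"
}}

```text
time_s: 11.1
eef_pos: [0.5606, -0.1639, 0.3312]
eef_rot: [3.131, 0.245, 0.0]
wrist_force: [-1.3, -5.9, 2.1]
finger_gap: 0.0295
grasp_force: 25.0
```

>>> {"api": "servo_tool", "payload": {
  "rows": "1 0.6 0.09 0.03 0 0 0;1 0.59 0.09 -0.05 0 0 0;1 0.58 0.09 -0.12 0 0 0;1 0.56 0.09 -0.2 0 0 0;1 0.4 0.06 -0.18 0 0 0;1 0 0 0 0 0 0"
}}

```text
time_s: 11.85
eef_pos: [0.6297, -0.153, 0.3184]
eef_rot: [3.131, 0.245, 0.004]
wrist_force: [2.0, -2.9, 5.2]
finger_gap: 0.0297
grasp_force: 25.0
```

>>> {"api": "servo_tool", "payload": {
  "rows": "1 0.16 0.02 -0.09 0 0 0;1 0 0 0 0 0 0;0 0 0 0 0 0 0;0 0 0 0 0 0 0;0 0 0 0 0 0 0;0 0 0 0 0 0 0;0 0 0 0 0 0 0;0 0 0 0 0 0 0"
}}

```text
time_s: 12.85
eef_pos: [0.6325, -0.1525, 0.3159]
eef_rot: [-3.132, -0.244, 0.0]
wrist_force: [0.6, 0.7, 0.0]
finger_gap: 0.0855
grasp_force: 0.0
```

>>> {"api": "servo_tool", "payload": {
  "rows": "0 0 0 0.4 0 0 0;0 0 0 0.8 0 0 0;0 0 0 1 0 0 0;0 0 0 1 0 0 0;0 0 0 1 0 0 0;0 0 0 1 0 0 0;0 -0.5 -1 0.5 0 0 0;0 -0.5 -1 0 0 0 0"
}}

```text
time_s: 13.85
eef_pos: [0.6076, -0.2029, 0.4609]
eef_rot: [3.13, 0.246, 0.005]
wrist_force: [-0.3, 0.3, -0.2]
finger_gap: 0.0875
grasp_force: 0.0
```

>>> {"api": "servo_tool", "payload": {
  "rows": "0 -0.5 -1 0 0 0 0;0 -0.5 -1 0 0 0 0;0 -0.5 -1 0 0 0 0;0 -0.5 -1 0 0 0 0;0 -0.5 -1 0 0 0 0;0 -0.5 -1 0 0 0 0;0 0 -0.5 0 0 0 0;0 0 0 0 0 0 0"
}}

```text
time_s: 14.85
eef_pos: [0.5327, -0.3655, 0.4587]
eef_rot: [3.132, 0.243, 0.001]
wrist_force: [-0.1, 0.7, -0.9]
finger_gap: 0.0877
grasp_force: 0.0
```

```bash
python3 - <<'E'
from h import *
c=ctrl.camera("top"); W=cloud(c);z=W[...,2]
cv2.imwrite("pics/t3.png",cv2.resize(c["frame"][110:330,120:500],(760,440)))
R=(W[...,0]>.42)&(W[...,0]<.68)&(W[...,1]>-.28)&(W[...,1]<-.06)
k=R&(z>.12)&(z<.2);print("A lid edge",k.sum(),k.any() and (W[k].min(0),W[k].max(0)))
B=np.zeros_like(z,bool);B[165:252,245:338]=1;p=W[B&(z>.045)&(z<.08)];print("B",np.percentile(p[:,2],[5,50,95]),np.linalg.lstsq(np.c_[p[:,:2],np.ones(len(p))],p[:,2],rcond=None)[0])
print(ctrl.read_state()["time_s"])
E
```

```text
A lid edge 944 (array([ 0.5714408 , -0.24605352,  0.12007212]), array([ 0.63812537, -0.07141104,  0.18301325]))
B [0.05229227 0.05868449 0.06491936] [0.00349988 0.00047616 0.05677742]
14.9
```

View pics/t3.png

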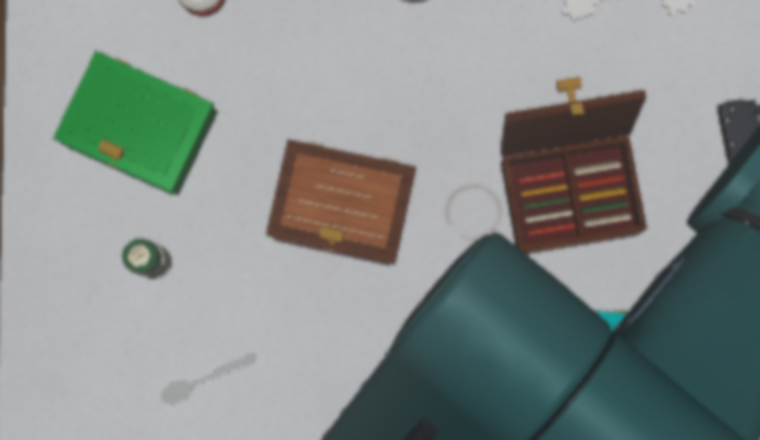

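The picture shows chest_b shut at crop (340,202) and chest_a standing open against its stop at crop (572,165). The arm is clear of both, so I'm handing in.

```bash
python3 -c "
from station import ctrl
print(ctrl.close_job())"
```

```text
the job is handed in; nothing more can be done
None
```

The job is handed in: I pressed chest_b's stiff lid fully shut first, then swung chest_a's lid back to its stop and left it standing open, finishing at about 15 s of the 51 s allowed with the arm clear of both chests.

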